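# Seat a sifter in its jar and take off the outer cap alone

### The arm

A 7-joint arm with a two-finger parallel gripper is mounted at the origin on a cart in front of the work surface, level with it; the furniture and walls round the work are solid. World frame = base frame: x ahead of the robot, y to its left, z up, the work surface at z = 0. Lengths are in m, angles in rad, forces in N, time in s.
With the tool pointing down it reaches from about 0.4 to 0.85 m from the base axis. Payload 4.5 kg.
Tool frame: the origin (TCP) lies at the very end of the fingers, on their centre line; the grasp point (between the pads) lies 19 mm behind it; z points along the fingers, y is the line along which they close (so a half turn about z gives the same grasp; the last joint's range is limited). The gripper opens to 88 mm and grips with 3 to 60 N. Pads are 18 mm wide; open, the fingers measure 123 mm over their backs; the gripper's body (75 mm by 187 mm) begins 45 mm behind the grasp point.
Start: joints at [-1.106, 0.689, -0.195, 1.565, 0.157, 0.902, -0.215], TCP at [0.261, 0.568, 0.202] pointing down, gripper open.
Joint ranges: [-3.01, 3.01], [-0.46, 2.08], [-1.47, 1.51], [0.13, 2.56], [-1, 4.14], [0.04, 2.09], [-2.66, 2.66]. Speed limits (rad/s): [2.57, 2.57, 3.14, 3.14, 3.14, 3.14, 3.14].

### API

Orientations are given as a unit quaternion [x, y, z, w].
In Python, from plant import r gives the robot as it stands. The module is installed in compiled form; this text tells all that it offers.
- The arm moves only by the tool step_arm, never from a script. Its argument "increments" is a list of rows, each a list of 2 entries, a list of its own where there are three numbers: the shift along the world's x, y, z in cm, then the turn, a rotation vector about the world's x, y, z in degrees. A call has exactly 10 rows; each row shifts and turns the commanded pose from where the row before left it; what a row does not reach is not made up. A row lasts 1/10 s, in which the tool goes at most 50 mm and 8.59 degrees, less where a joint would pass 70% of its speed; a pose out of reach is approached as far as the arm can. A call is refused whole if a number of a shift passes 5 or a number of a turn 8.59, either way. A call with a gripper value outside its range is refused whole. "fingers" is the opening, from 0 (shut) to 1 (fully open), set as the call begins (left out, the last holds). The fingers move at their own pace and stop on an object; "grip_force" is the grip in N (left out, the last holds). Time passes only in rows, so rows that do not move let the fingers close, or fill a call up. It gives the time, the measured TCP pose, the force, the opening and the grip force at its end, in the units of the state.
- r.get_state(): the state, without advancing time (a new reading comes with each control period).
- r.snapshot(name): name is "side" or "top" or "wrist"; returns (picture, depth): 384x512x3 uint8, red, green, blue; 384x512 float32, m along the optical axis (not along the pixel's ray), 0 where there is no reading.
- r.calibration(name): a dict with "fov_y" (degrees; the focal length in pixels is half the picture's height over the tangent of half this angle, whatever the lens; pixels are square), "cx", "cy" (the principal point, pixels), "R" (3x3) and "t" (3): a world point X has camera coordinates R X + t. Camera axes: x right, y down, z forward; pixel columns grow to the right and rows downward; lengths in m; the calibration is good to about 2 mm. A picture is of the moment at which its call begins: read the wrist's pose just before it. calibration takes no time and is no camera call; for the wrist camera it gives the pose at the moment of the call.
- r.finish_job(): hands the job in; it is judged then, once.
The state is a dict: "clock": time; "q": joint angles; "qd": joint speeds; "joint_torque": joint torques, N m; "tool_pos": TCP position; "eef_rot": TCP orientation; "contact_force": force on the tool from outside, world axes, zero at the start; "moment": the same for the moment, N m; "opening": opening from 0.0 (shut) to 1.0 (fully open); "finger_force": force on a finger pad.
Only numpy, scipy, OpenCV 4.12 (cv2) and the standard library are available. Lean on these libraries where they do the work, as an engineer would, in place of code of your own. Each camera call takes 0.05 s, during which the arm holds its last target. There are 200 camera calls.

### The job

Get the teal incense jar ready for sprinkling. Pick up its locked two-part brass lid by the wooden grip bar, seat the sifter in the jar's neck with its keys fully down in the two slots, turn the cap anticlockwise (seen from above) to its stop so that it unlocks from the sifter, and lift the cap alone straight up, leaving the sifter undisturbed. Finish holding the cap level in the gripper about 10 cm above the jar, and leave the jar and everything else standing where they are.

Things in the scene. Friction and masses are not known exactly. Their poses are not given: they have to be found in the camera images.
- jar: Squat teal stoneware jar, loose, 0.75 kg, 86 mm across, 86 tall to the rim of its brass neck. Origin: centre of its underside, z up. The neck stands from 72 to 86 mm high, 44 mm wide inside, 50 outside.
- jar_mouth (a point): Centre of the jar's mouth at rim height (86 mm), axes as the jar's. The rim has two slots, 10 mm deep and 12 wide, at +x and -x, with a pale dot on the shoulder below each; the same after a half turn.
- sifter: Inner lid: brass disc with fine holes, 0.2 kg, hidden in the cap at the start except the foot of its plug, on which the lid stands. Origin: centre of the plug's underside, z up. Plug 41 mm across, 16 long, tapering to 33 over the lowest 5. Fully seated, the origin is 70 mm above the jar's underside and its x lies along the jar's x, either way round, with about 5 degrees of play each way.
- sifter_flange (a point): Centre of the underside of the sifter's flange, 16 mm above its origin. The flange, 64 mm across and 4 thick, comes to rest on the jar's rim. Just below it, at the sifter's +x and -x, two keys 8 mm wide and 7 high reach 25 mm from the axis: they go into the jar's slots. Two notches in the flange let the cap's lugs pass. The same after a half turn.
- cap: Outer lid: brass cap, 72 mm across, 0.15 kg, wooden grip bar on top. Origin: centre of the skirt's lower edge, 9.5 mm above the sifter's origin at rest, z up; flat top at 15 mm. Two lugs inside hook under the sifter's flange with 1.6 mm of up-and-down play. Locked, as at the start: bar in line with the sifter's keys (cap x along sifter x, within 3 degrees); the lid lifts as one.
- cap_grip (a point): Middle of the grip bar, 28 mm above the cap's origin, axes as the cap's. Bar 44 mm long (x), 15 wide (y), from 17 to 42 mm above the cap's origin. The cap comes free of the sifter turned 60 degrees anticlockwise from above (free from 52, stop at 63). It turns easily when not pressed down; the keys in the slots hold the sifter.
- stone_dish: dark soapstone dish of tumbled stones, 72 mm across and 26 mm tall; bystander, loose, origin at the centre of its underside
- crystal_jade: green crystal point, about 33 mm across and 69 mm tall; bystander, loose, origin at the centre of its underside
- crystal_obsidian: black crystal point, about 33 mm across and 59 mm tall; bystander, loose, origin at the centre of its underside
- crystal_rose: pink crystal point, about 33 mm across and 70 mm tall; bystander, loose, origin at the centre of its underside
- salve_tin0: flat round salve tin, 53 mm across and 22 mm tall; bystander, loose, origin at the centre of its underside
- counter_bell: brass counter bell on a black base, 71 mm across and 62 mm tall; bystander, loose, origin at the centre of its underside
- seal_stamp: upright wooden-handled seal stamp, 26 mm across and 92 mm tall; bystander, loose, origin at the centre of its underside

How it is judged:
On the way, in this order (a step that is already met when the one before it is completed fails the run):
1. the lid is lifted off the counter as one, the sifter hanging locked in the cap (height (world z) of sifter above 0.03 m and angle between the x axis of cap and the x axis of sifter, either way round below 0.35 rad and contact force between the fingers and cap above 1 N and distance between cap and sifter below 0.015 m), for 0.2 s.
2. the sifter is seated in the jar's neck with its keys in the slots, the cap still locked on it (z of sifter in the frame of jar below 0.073 m and horizontal distance between sifter and jar below 0.004 m and angle between the z axis of sifter and the z axis of jar, either way round below 0.07 rad and angle between the x axis of cap and the x axis of sifter, either way round below 0.45 rad and distance between cap and sifter below 0.016 m), for 0.2 s.
3. the cap is turned free of the sifter, which stays seated under it (z of sifter in the frame of jar below 0.073 m and horizontal distance between sifter and jar below 0.004 m and angle between the z axis of sifter and the z axis of jar, either way round below 0.07 rad and angle between the x axis of cap and the x axis of sifter, either way round above 0.85 rad and distance between cap and sifter below 0.016 m), for 0.1 s.
At the end, for the whole second after the job is handed in: The sifter is fully home in the jar (3 mm in height, 4 mm off centre, keys in the slots); the cap is held level and still by the fingers alone, its skirt more than 50 mm over the rim and within 60 mm of the jar's axis; the jar stands upright within 30 mm of where it stood (z of sifter in the frame of jar below 0.073 m and horizontal distance between sifter and jar below 0.004 m and angle between the z axis of sifter and the z axis of jar, either way round below 0.07 rad and angle between the x axis of sifter and the x axis of jar, either way round below 0.17 rad and linear speed of sifter below 0.02 m/s and contact force between the fingers and cap above 1 N and contact force between cap and sifter below 0.05 N and contact force between cap and jar below 0.05 N and z of cap in the frame of sifter above 0.07 m and horizontal distance between cap and jar below 0.06 m and angle between cap's own z axis and vertical below 0.35 rad and linear speed of cap below 0.03 m/s and angle between jar's own z axis and vertical below 0.05 rad and height (world z) of jar below 0.004 m and distance of jar from where it was at the start of the episode below 0.03 m); the arm keeps its last pose, push and grip.
It fails at once if the cap was turned free of the sifter (more than 0.7 rad) while the sifter was not home in the jar (more than 5 mm too high), or the sifter came up again with the cap (angle between the x axis of cap and the x axis of sifter, either way round above 0.7 rad and (z of sifter in the frame of jar above 0.075 m or horizontal distance between sifter and jar above 0.01 m)).
It fails at once if the jar was knocked over or pushed more than 30 mm (angle between jar's own z axis and vertical above 0.2 rad or distance of jar from where it was at the start of the episode above 0.03 m).
It fails at once if a bystander was moved more than 25 mm (distance of any of stone_dish, crystal_jade, crystal_obsidian, crystal_rose, salve_tin0, counter_bell, seal_stamp from where it was at the start of the episode above 0.025 m).
It also fails if it takes over 48 s, if anything falls off the work surface, if the arm or the gripper's body presses on something with over 40 N, if the wrist force passes 120 N, or if a joint passes its speed limit or range.

## Working session

There is one attempt and no reset: what is moved stays moved. The work goes in short steps, Python scripts to look and compute and a tool call to move; the robot and the scene stay as the last step left them, time stands still between calls to the robot, and variables do not carry over. Pictures are saved under pics/ and viewed, at most 10 in all, crops included, and the job is handed in when it is done.

Besides the shell and the picture viewer there is one more tool, called after "Call:" by a JSON object that holds its "api" and its "payload", one argument or row to a line. step_arm: Moves the arm, as the interface text tells. Its arguments: {"type":"object","properties":{"increments":{"type":"array","items":{"type":"array"}},"fingers":{"type":"number"},"grip_force":{"type":"number"}},"required":["increments"]}

```bash
mkdir -p pics
cat > h.py <<'E'
import numpy as np,cv2
from plant import r
def cam(name):
    c=r.calibration(name); p,d=r.snapshot(name)
    return p,d,c
def pts(d,c):
    h,w=d.shape; f=h/2/np.tan(np.radians(c['fov_y'])/2)
    v,u=np.mgrid[:h,:w]
    X=np.stack([(u-c['cx'])/f*d,(v-c['cy'])/f*d,d],-1)
    return (X-np.array(c['t']))@np.array(c['R'])   # R^T(X-t)
def save(n,p): cv2.imwrite('pics/'+n,cv2.cvtColor(p,cv2.COLOR_RGB2BGR))
E
python3 - <<'E'
from h import *
s=r.get_state(); print({k:np.round(v,3) for k,v in s.items()})
a=[]
for n in('top','side'):
    p,d,c=cam(n); np.savez(n,p=p,d=d,P=pts(d,c)); a.append(p); print(n,c,(d>0).mean())
    save(n+'0.png',p)
E
```

```text
{'clock': np.float64(0.0), 'q': array([-1.106,  0.69 , -0.194,  1.566,  0.157,  0.902, -0.215]), 'qd': array([-0.   ,  0.   ,  0.   , -0.   ,  0.   , -0.001,  0.001]), 'joint_torque': array([ 0.0000e+00, -5.2756e+01, -1.2670e+00, -1.5342e+01, -5.3000e-02,
        7.0000e-03,  0.0000e+00]), 'tool_pos': array([0.261, 0.567, 0.201]), 'eef_rot': array([ 0.214,  0.977, -0.001, -0.   ]), 'contact_force': array([-0.478,  0.258,  0.047]), 'moment': array([-0.007,  0.024, -0.011]), 'finger_force': np.float64(0.0), 'opening': np.float64(0.997)}
top {'fov_y': 42.61894763849975, 'cx': 258.9462319051321, 'cy': 195.8442942825636, 'R': array([[ 0.02794701, -0.99960518,  0.00290707],
       [-0.9858977 , -0.02804359, -0.16498265],
       [ 0.16499904,  0.0017447 , -0.98629218]]), 't': array([-0.0027218 ,  0.48918098,  1.44736378])} 0.9959920247395834
side {'fov_y': 43.77965485241244, 'cx': 256.6814853816474, 'cy': 189.41366612784208, 'R': array([[-0.99988127, -0.01423657, -0.00589548],
       [-0.00144314,  0.46743832, -0.88402451],
       [ 0.01534125, -0.88391105, -0.46740337]]), 't': array([0.50400741, 0.08184528, 1.40562016])} 0.9960479736328125
```

View pics/top0.png

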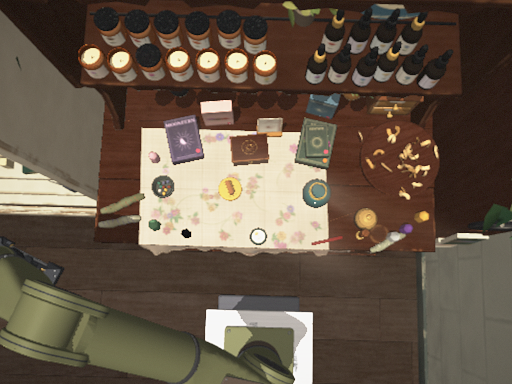

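View pics/side0.png

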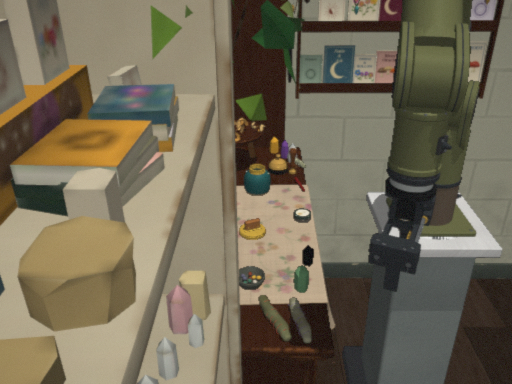

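The top view shows the lid at (230,189) with its bar running roughly along the image columns, the jar at (316,193), the dish at (163,187), the tin at (258,236) and a shelf along the top edge. In the side view the jar is at (257,180) and the lid at (252,229).

Run:
```python
from h import *
z=np.load('top.npz'); p,P=z['p'],z['P']
def rep(n,u,v,rad,lo,hi):
    yy,xx=np.mgrid[:384,:512]; m=(np.hypot(xx-u,yy-v)<rad)&(P[...,2]>lo)&(P[...,2]<hi)
    q=P[m]; (c,s,a)=cv2.minAreaRect(q[:,:2].astype(np.float32)*1000)
    cc,R=cv2.minEnclosingCircle(q[:,:2].astype(np.float32))
    print(n,len(q),'mean',q.mean(0).round(4),'rect',np.round(c,1),np.round(s,1),round(a,1),'circ',np.round(cc,4),round(R,4))
rep('lid',230,189,22,.015,.08)
rep('bar',230,189,22,.035,.08)
rep('jarall',316,193,26,.02,.1)
rep('jarneck',316,193,22,.078,.1)
for b in [(193,186),(235,268),(317,193),(300,240)]: pass
print('heights ahead shelf',P[40,200],P[85,270],P[128,218],P[128,268],P[140,315],P[148,250],P[217,367])
def crop(p,u,v,k,s): return cv2.resize(p[v-k:v+k,u-k:u+k],(s,s),interpolation=cv2.INTER_CUBIC)
save('c.png',np.hstack([crop(p,230,189,26,390),crop(p,316,193,26,390)]))
```

```text
lid 442 mean [0.5121 0.1024 0.029 ] rect [513.1 102.2] [71.3 70.7] 2.2 circ [0.5138 0.1032] 0.0369
bar 74 mean [0.5126 0.1025 0.0497] rect [513.7 102.8] [43.  14.8] 24.6 circ [0.5137 0.1026] 0.0218
jarall 504 mean [ 0.4977 -0.1558  0.0656] rect [ 503.1 -158.9] [84.2 82.5] 32.1 circ [ 0.5038 -0.1596] 0.0429
jarneck 63 mean [ 0.5017 -0.1585  0.0843] rect [ 501.3 -159.1] [47.8 53.3] 89.0 circ [ 0.5002 -0.1606] 0.0283
heights ahead shelf [0.77886787 0.1557283  0.4525152 ] [ 0.69811338 -0.00839992  0.39531841] [ 0.71207408  0.14776874 -0.00421333] [ 0.7029887  -0.01100351  0.03953465] [ 0.66183217 -0.15420418  0.06348063] [0.63060757 0.04213331 0.06552679] [ 0.43087531 -0.310002    0.06390699]
```

View pics/c.png

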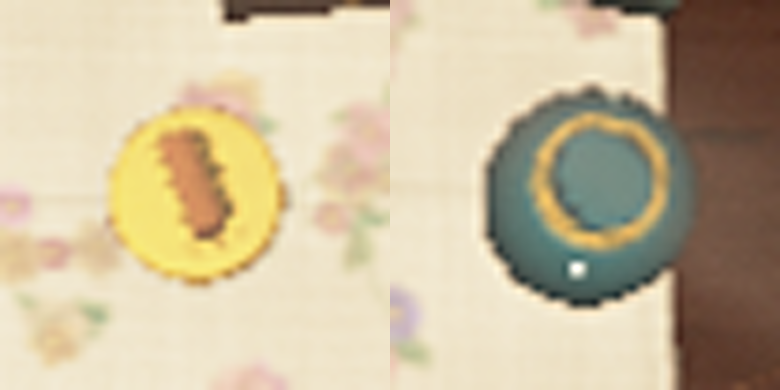

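The crop shows the bar leaning up-left, and one pale dot on the jar at about pixel (315,203), so the jar's x axis lies close to world x. Lid is at (0.513, 0.1025) with its bar at 24.6°, and the jar is at about (0.502, -0.159). Moving above the lid now.

Call:
{"api": "step_arm", "payload": {
  "increments": [
    [[1.8,-3.3,0.3],[0,0,-8.5]],
    [[1.8,-3.3,0.3],[0,0,-8.5]],
    [[1.8,-3.3,0.3],[0,0,-8.5]],
    [[1.8,-3.3,0.3],[0,0,-8.5]],
    [[1.8,-3.3,0],[0,0,-8.5]],
    [[1.8,-3.3,0],[0,0,-8.5]],
    [[1.8,-3.3,0],[0,0,-8.5]],
    [[1.8,-3.3,0],[0,0,-8.5]],
    [[1.8,-3.3,0],[0,0,-8.5]],
    [[1.8,-3.3,0],[0,0,-8.5]]
  ],
  "fingers": 1
}}

```text
clock: 1.1
tool_pos: [0.4413, 0.2365, 0.2141]
eef_rot: [0.819, 0.573, -0.0, -0.0]
contact_force: [0.7, 0.5, 0.9]
opening: 1.0
finger_force: 0.0
```

Call:
{"api": "step_arm", "payload": {
  "increments": [
    [[1.4,-2.7,0],[0,0,-8.5]],
    [[1.4,-2.7,0],[0,0,-8.5]],
    [[1.4,-2.7,0],[0,0,-8.5]],
    [[1.5,-2.7,0],[0,0,-8.5]],
    [[1.5,-2.7,0],[0,0,-8.5]],
    [[0,0,0],[0,0,-2.5]],
    [[0,0,0],[0,0,0]],
    [[0,0,0],[0,0,0]],
    [[0,0,0],[0,0,0]],
    [[0,0,0],[0,0,0]]
  ]
}}

```text
clock: 2.1
tool_pos: [0.5126, 0.1037, 0.2142]
eef_rot: [0.975, 0.22, -0.0, -0.0]
contact_force: [-0.5, -0.8, -0.6]
opening: 1.001
finger_force: 0.0
```

Run:
```python
from h import *
s=r.get_state(); print(s['tool_pos'],s['q'].round(2))
p,d,c=cam('wrist'); P=pts(d,c); save('w1.png',p); np.savez('w1',p=p,d=d,P=P)
z=P[...,2]; near=np.hypot(P[...,0]-.513,P[...,1]-.1025)<.045
for n,lo,hi in(('bar',.046,.06),('lid',.018,.06),('disc',.02,.03)):
    q=P[near&(z>lo)&(z<hi)]
    if len(q): 
        k=cv2.minAreaRect(q[:,:2].astype(np.float32)*1000); print(n,len(q),q.mean(0).round(4),np.round(k[0],1),np.round(k[1],1),round(k[2],1),cv2.minEnclosingCircle(q[:,:2].astype(np.float32)), np.percentile(q[:,2],[5,50,95]).round(4))
```

```text
[0.51263861 0.10373063 0.21419087] [-0.54  0.57  0.42  1.88 -0.32  0.76 -1.08]
bar 343 [0.5161 0.101  0.0509] [515.5 101. ] [43.2 14.9] 25.3 ((0.5151822566986084, 0.1016748696565628), 0.021700002253055573) [0.0481 0.0512 0.0527]
lid 1981 [0.5175 0.1018 0.0294] [515.7 101.1] [70.9 70.6] 26.0 ((0.5152678489685059, 0.10054923593997955), 0.036605142056941986) [0.0231 0.025  0.0518]
disc 1589 [0.5172 0.1016 0.0248] [515.3 100.9] [70.  70.6] 26.0 ((0.5150452256202698, 0.10024905204772949), 0.03624152019619942) [0.0232 0.0247 0.0267]
```

View pics/w1.png

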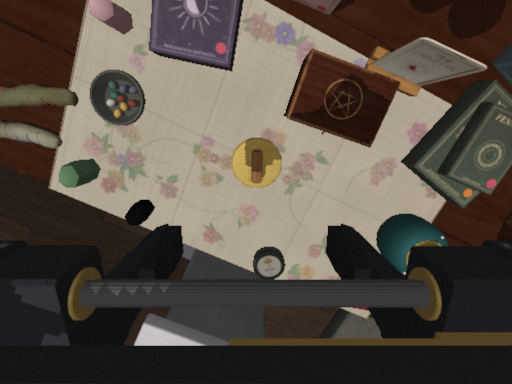

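The wrist view shows the lid at (257,162) with its bar upright in the image, in line with the tool, and the jar partly visible at (412,243). The bar reads 25.3° with its top at 0.0515, as expected. Descending to grip it.

Call:
{"api": "step_arm", "payload": {
  "increments": [
    [[0.2,-0.2,-2],[0,0,0]],
    [[0,0,-3],[0,0,0]],
    [[0,0,-3],[0,0,0]],
    [[0,0,-3],[0,0,0]],
    [[0,0,-3],[0,0,0]],
    [[0,0,-2],[0,0,0]],
    [[0,0,-1.5],[0,0,0]],
    [[0,0,-0.8],[0,0,0]],
    [[0,0,-0.3],[0,0,0]],
    [[0,0,0],[0,0,0]]
  ]
}}

```text
clock: 3.15
tool_pos: [0.5152, 0.101, 0.0284]
eef_rot: [0.976, 0.219, 0.0, 0.0]
contact_force: [-0.2, 0.3, -1.2]
opening: 1.0
finger_force: 0.0
```

Call:
{"api": "step_arm", "payload": {
  "increments": [
    [[0,0,0],[0,0,0]],
    [[0,0,0],[0,0,0]],
    [[0,0,0],[0,0,0]],
    [[0,0,0],[0,0,0]],
    [[0,0,0],[0,0,0]],
    [[0,0,0],[0,0,0]],
    [[0,0,0],[0,0,0]],
    [[0,0,0],[0,0,0]],
    [[0,0,0],[0,0,0]],
    [[0,0,0],[0,0,0]]
  ],
  "fingers": 0,
  "grip_force": 35
}}

```text
clock: 4.15
tool_pos: [0.515, 0.1009, 0.0282]
eef_rot: [0.976, 0.219, -0.0, 0.0]
contact_force: [0.0, -0.0, -0.2]
opening: 0.115
finger_force: 0.0
```

Call:
{"api": "step_arm", "payload": {
  "increments": [
    [[0,0,0],[0,0,0]],
    [[0,0,0],[0,0,0]],
    [[0,0,0],[0,0,0]],
    [[0,0,0],[0,0,0]],
    [[0,0,0],[0,0,0]],
    [[0,0,0],[0,0,0]],
    [[0,0,0],[0,0,0]],
    [[0,0,0],[0,0,0]],
    [[0,0,0],[0,0,0]],
    [[0,0,0],[0,0,0]]
  ]
}}

```text
clock: 5.15
tool_pos: [0.515, 0.101, 0.0282]
eef_rot: [0.976, 0.219, 0.0, 0.0]
contact_force: [0.4, -0.0, -0.1]
opening: 0.004
finger_force: 0.0
```

Run:
```python
from h import *
p,d,c=cam('wrist'); save('w2.png',p)
```

```text
(no output)
```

View pics/w2.png

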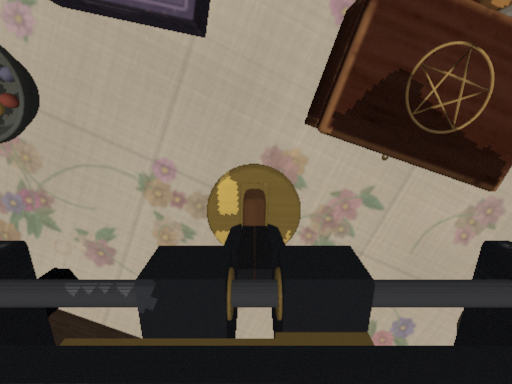

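The fingers are fully shut, with the bar at (255,205) ahead of or below them, so nothing is held. Measuring where the fingertips really are relative to the bar.

Run:
```python
from h import *
s=r.get_state();T=s['tool_pos'];print(T)
p,d,c=cam('wrist'); P=pts(d,c)
print('cam pos',(-np.array(c['R']).T@c['t']).round(3), 'opt axis',np.array(c['R'])[2].round(3))
for v in range(170,290,8): print(v,P[v,255].round(4),P[v,225].round(4),p[v,255])
z=P[...,2]; near=np.hypot(P[...,0]-.513,P[...,1]-.1025)<.07
q=P[near&(z>.018)&(z<.03)]
print(len(q),cv2.minEnclosingCircle(q[:,:2].astype(np.float32)))
for n in('top','side'):
    p2,d2,c2=cam(n); P2=pts(d2,c2); g=(np.abs(P2[...,0]-.513)<.05)&(np.abs(P2[...,1]-.10)<.06)&(P2[...,2]<.14)
    m=g&(P2[...,2]<.03)&(P2[...,2]>.018); q=P2[m]; print(n,len(q),q.mean(0), cv2.minEnclosingCircle(q[:,:2].astype(np.float32)))
    ys,xs=np.where(g&(P2[...,2]>.01)); b=p2[max(ys.min()-15,0):ys.max()+15,xs.min()-15:xs.max()+15]; save('z%s.png'%n,cv2.resize(b,(390,390),interpolation=cv2.INTER_CUBIC))
a=[cv2.imread('pics/z%s.png'%n) for n in('top','side')]; cv2.imwrite('pics/zz.png',np.hstack(a))
```

```text
[0.51498786 0.10092968 0.02825099]
cam pos [0.585 0.133 0.211] opt axis [-0.267 -0.125 -0.956]
170 [0.5469 0.1146 0.0247] [0.5318 0.1342 0.0017] [113  93  47]
178 [0.5414 0.112  0.0241] [0.532  0.1317 0.0241] [112  91  45]
186 [0.5367 0.1098 0.0271] [0.5268 0.1293 0.0252] [114  92  47]
194 [0.5354 0.1092 0.0413] [0.5212 0.1269 0.0251] [62 41 26]
202 [0.5335 0.1083 0.0514] [0.5151 0.1243 0.0241] [78 51 32]
210 [0.5286 0.106  0.0516] [0.5097 0.1218 0.0253] [81 54 34]
218 [0.5235 0.1036 0.0514] [0.5038 0.1193 0.0254] [79 53 32]
226 [0.5241 0.1039 0.0651] [0.4976 0.1166 0.0251] [36 27 19]
234 [0.5242 0.104  0.076 ] [0.4914 0.1139 0.0251] [27 22 20]
242 [0.5237 0.1038 0.0843] [0.5185 0.1185 0.0873] [26 20 18]
250 [0.5196 0.1018 0.0847] [0.5429 0.1234 0.1373] [25 21 18]
258 [0.5146 0.0995 0.0836] [0.5429 0.1229 0.1417] [23 19 17]
266 [0.5239 0.1039 0.1071] [0.5432 0.1225 0.1461] [25 20 21]
274 [0.5216 0.1028 0.1094] [0.5426 0.1219 0.1487] [37 26 24]
282 [0.54   0.1117 0.143 ] [0.5422 0.1215 0.1514] [41 42 44]
4377 ((0.5152170658111572, 0.10085049271583557), 0.03668760508298874)
top 111 [0.49317968 0.09509079 0.0242997 ] ((0.5049677491188049, 0.1002330332994461), 0.03502538055181503)
side 241 [0.51515351 0.11649338 0.02407461] ((0.5171140432357788, 0.10497139394283295), 0.038078438490629196)
```

View pics/zz.png

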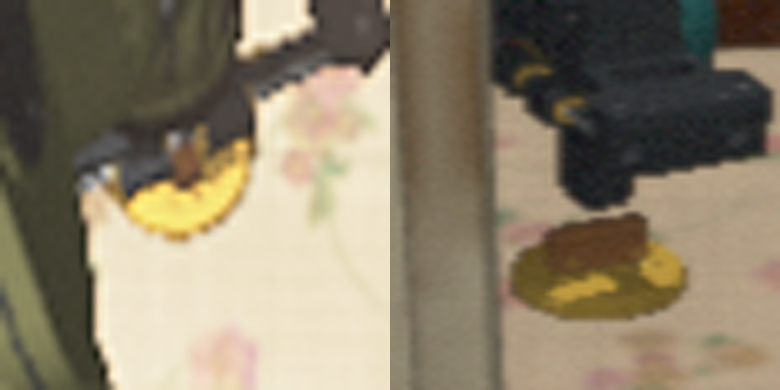

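The side crop shows the shut fingers at about (600,205) ending above the bar at (595,240), although the reported TCP z is 0.028. I need the real fingertip height.

Run:
```python
from h import *
for n in('side','wrist'):
    p,d,c=cam(n); P=pts(d,c)
    dark=p.max(-1)<70
    m=(np.hypot(P[...,0]-.515,P[...,1]-.101)<.05)&(P[...,2]>.053)&(P[...,2]<.16)
    q=P[m]; print(n,m.sum(),np.percentile(q[:,2],[0,1,5,20]).round(4))
    o=np.argsort(q[:,2])[:8]; print(q[o].round(4))
    if n=='side':
        ys,xs=np.where(m); v=ys.max(); 
        for u in sorted(set(xs))[::3]: print(u,ys[xs==u].max(),P[ys[xs==u].max(),u].round(4),P[ys[xs==u].max()+1,u].round(4))
```

```text
side 284 [0.053  0.0544 0.0704 0.0819]
[[0.5042 0.0991 0.053 ]
 [0.5231 0.1047 0.0533]
 [0.5069 0.0998 0.0534]
 [0.5229 0.112  0.0545]
 [0.5042 0.0972 0.055 ]
 [0.5282 0.114  0.0558]
 [0.512  0.109  0.0654]
 [0.5286 0.0949 0.0663]]
236 191 [0.5568 0.0929 0.136 ] [ 0.573  -0.1487  0.0036]
239 194 [0.5484 0.1048 0.1334] [ 5.627e-01 -1.352e-01 -1.000e-04]
242 198 [0.5393 0.1314 0.1361] [ 0.552  -0.1075  0.0006]
245 200 [0.5312 0.1425 0.1364] [ 0.5419 -0.0924  0.0018]
248 215 [0.5257 0.1027 0.0678] [5.297e-01 2.000e-04 2.900e-03]
251 217 [0.5172 0.1175 0.0705] [ 5.207e-01  6.600e-03 -1.000e-04]
254 216 [0.5092 0.1138 0.0714] [0.5119 0.0046 0.0022]
257 214 [0.5012 0.1119 0.0765] [ 5.033e-01 -1.010e-02  3.000e-04]
wrist 24640 [0.053  0.0723 0.0911 0.1414]
[[0.5192 0.103  0.053 ]
 [0.5278 0.1092 0.0531]
 [0.5306 0.1048 0.0531]
 [0.5321 0.1049 0.0531]
 [0.5303 0.1103 0.0532]
 [0.5206 0.1036 0.0533]
 [0.5258 0.1026 0.0536]
 [0.5269 0.1052 0.0537]]
```

The fingertips sit near z ≈ 0.065, about 37 mm above the reported TCP height. Opening above the bar, then checking the tip height again with them half open.

Call:
{"api": "step_arm", "payload": {
  "increments": [
    [[0,0,0],[0,0,0]],
    [[0,0,0],[0,0,0]],
    [[0,0,0],[0,0,0]],
    [[0,0,0],[0,0,0]],
    [[0,0,0],[0,0,0]],
    [[0,0,0],[0,0,0]],
    [[0,0,0],[0,0,0]],
    [[0,0,0],[0,0,0]],
    [[0,0,0],[0,0,0]],
    [[0,0,0],[0,0,0]]
  ],
  "fingers": 0.5
}}

```text
clock: 6.45
tool_pos: [0.515, 0.1009, 0.0282]
eef_rot: [0.976, 0.219, 0.0, 0.0]
contact_force: [0.1, -0.7, 0.1]
opening: 0.503
finger_force: 0.0
```

Run:
```python
from h import *
s=r.get_state();print(s['tool_pos'],s['opening'])
p,d,c=cam('side'); P=pts(d,c)
a=cv2.resize(p[175:260,215:300],(390,390),interpolation=cv2.INTER_CUBIC)
p,d,c=cam('wrist'); b=cv2.resize(p[130:330,130:390],(400,390))
save('o.png',np.hstack([a,b]))
m=(np.hypot(P[...,0]-.515,P[...,1]-.101)<.06)&(P[...,2]>.02)&(P[...,2]<.16)
ys,xs=np.where(m)
for u in sorted(set(xs))[::2]:
    v=ys[xs==u]; print(u,[(k,)+tuple((P[k,u]*1000).astype(int)) for k in v[P[v,u,2]>.028][-4:]])
```

```text
[0.51497228 0.10094444 0.02822362] 0.5032741356352924
236 [(np.int64(187), np.int64(556), np.int64(87), np.int64(145)), (np.int64(188), np.int64(557), np.int64(83), np.int64(140)), (np.int64(189), np.int64(557), np.int64(85), np.int64(138)), (np.int64(190), np.int64(557), np.int64(81), np.int64(133))]
238 [(np.int64(187), np.int64(551), np.int64(88), np.int64(145)), (np.int64(188), np.int64(551), np.int64(89), np.int64(143)), (np.int64(189), np.int64(551), np.int64(87), np.int64(139)), (np.int64(190), np.int64(551), np.int64(87), np.int64(136))]
240 [(np.int64(187), np.int64(546), np.int64(89), np.int64(146)), (np.int64(188), np.int64(545), np.int64(96), np.int64(146)), (np.int64(189), np.int64(545), np.int64(103), np.int64(147)), (np.int64(190), np.int64(545), np.int64(100), np.int64(142))]
242 [(np.int64(193), np.int64(542), np.int64(70), np.int64(117)), (np.int64(194), np.int64(542), np.int64(68), np.int64(113)), (np.int64(195), np.int64(542), np.int64(69), np.int64(111)), (np.int64(196), np.int64(542), np.int64(66), np.int64(106))]
244 [(np.int64(224), np.int64(536), np.int64(107
[... 1504 characters left out ...]
4(39)), (np.int64(225), np.int64(504), np.int64(103), np.int64(36)), (np.int64(226), np.int64(504), np.int64(103), np.int64(33)), (np.int64(227), np.int64(504), np.int64(105), np.int64(31))]
258 [(np.int64(224), np.int64(498), np.int64(103), np.int64(40)), (np.int64(225), np.int64(498), np.int64(99), np.int64(33)), (np.int64(226), np.int64(498), np.int64(104), np.int64(34)), (np.int64(227), np.int64(498), np.int64(102), np.int64(29))]
260 [(np.int64(217), np.int64(493), np.int64(124), np.int64(74)), (np.int64(218), np.int64(493), np.int64(129), np.int64(74)), (np.int64(219), np.int64(493), np.int64(125), np.int64(69)), (np.int64(226), np.int64(493), np.int64(95), np.int64(28))]
262 []
264 []
```

View pics/o.png

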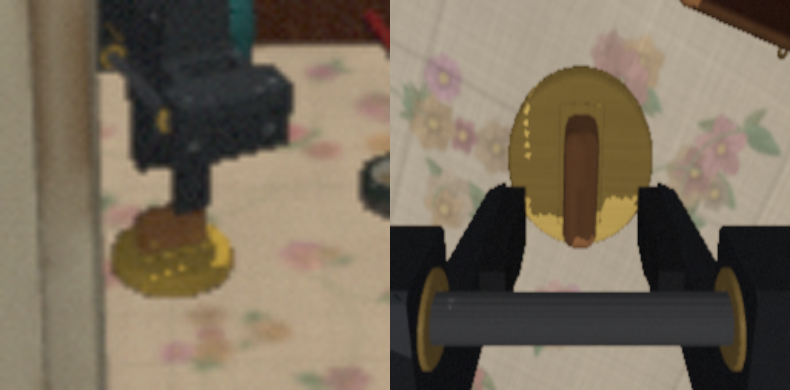

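The side crop shows the tip of the near finger at (190,210), just above the bar at (170,230). In the wrist crop the bar lies centred between the fingers at (580,180). The tips are near z = 0.067, so I lower 3.4 cm and grip.

Call:
{"api": "step_arm", "payload": {
  "increments": [
    [[0,0,-0.8],[0,0,0]],
    [[0,0,-0.8],[0,0,0]],
    [[0,0,-0.6],[0,0,0]],
    [[0,0,-0.4],[0,0,0]],
    [[0,0,-0.3],[0,0,0]],
    [[0,0,-0.2],[0,0,0]],
    [[0,0,-0.2],[0,0,0]],
    [[0,0,-0.1],[0,0,0]],
    [[0,0,0],[0,0,0]],
    [[0,0,0],[0,0,0]]
  ]
}}

```text
clock: 7.55
tool_pos: [0.5151, 0.101, -0.0056]
eef_rot: [0.976, 0.219, 0.0, 0.0]
contact_force: [0.6, 0.5, -0.0]
opening: 0.501
finger_force: 0.0
```

Run:
```python
from h import *
p,d,c=cam('side'); P=pts(d,c)
m=(np.hypot(P[...,0]-.515,P[...,1]-.101)<.06)&(P[...,2]>.028)&(p.max(-1)<60)&(P[...,1]>.11)
ys,xs=np.where(m)
for u in sorted(set(xs)): k=ys[xs==u].max(); print(u,k,(P[k,u]*1000).round(0),(P[k+1,u]*1000).round(0))
```

```text
235 123 [551. 140. 343.] [551. 141. 341.]
236 151 [551. 137. 270.] [ 590. -473.    4.]
237 177 [552. 113. 188.] [552. 106. 181.]
238 180 [550. 110. 177.] [554.  37. 137.]
239 181 [547. 115. 177.] [551.  44. 138.]
240 182 [544. 121. 177.] [548.  48. 137.]
241 184 [541. 127. 175.] [543. 101. 158.]
242 185 [539. 130. 173.] [540. 104. 157.]
243 202 [538. 115. 115.] [538. 112. 110.]
244 211 [534. 141. 103.] [538.  73.  60.]
245 213 [532. 147. 100.] [535.  82.  58.]
246 214 [529. 153. 101.] [532.  82.  56.]
247 214 [526. 157. 104.] [526. 160. 102.]
248 215 [523. 160. 102.] [523. 164. 102.]
249 209 [521. 155. 117.] [521. 163. 119.]
250 206 [519. 141. 118.] [517. 180. 137.]
251 215 [516. 160. 102.] [518.  78.  50.]
252 229 [515. 128.  40.] [515. 128.  36.]
253 231 [512. 136.  38.] [512. 136.  35.]
254 232 [509. 133.  33.] [509. 124.  24.]
255 231 [506. 138.  39.] [507. 130.  31.]
256 231 [504. 133.  36.] [504. 120.  24.]
257 231 [501. 131.  35.] [501. 122.  26.]
258 231 [498. 129.  33.] [499. 118.  24.]
259 230 [496. 132.  39.] [496. 124.  31.]
260 230 [493. 128.  36.] [493. 118.  27.]
261 202 [490. 137. 128.] [490. 159. 137.]
262 202 [488. 134. 126.] [488. 161. 138.]
263 202 [485. 153. 136.] [485. 162. 139.]
264 201 [482. 134. 129.] [482. 153. 136.]
265 201 [480. 139. 132.] [480. 156. 138.]
266 201 [477. 146. 135.] [477. 157. 139.]
267 200 [475. 145. 138.] [475. 154. 140.]
268 183 [472. 124. 176.] [ 470. -136.   39.]
269 104 [471. 121. 383.] [471.  82. 369.]
270 102 [469. 112. 386.] [468. 103. 380.]
271 99 [466. 114. 394.] [466.  87. 383.]
272 96 [464. 110. 400.] [464.  84. 389.]
273 92 [462. 113. 410.] [461.  77. 397.]
274 88 [460. 116. 421.] [ 445. -583.  218.]
275 85 [457. 115. 427.] [ 441. -572.  232.]
```

The tip now reads z ≈ 0.033, alongside the bar. Closing.

Call:
{"api": "step_arm", "payload": {
  "increments": [
    [[0,0,0],[0,0,0]],
    [[0,0,0],[0,0,0]],
    [[0,0,0],[0,0,0]],
    [[0,0,0],[0,0,0]],
    [[0,0,0],[0,0,0]],
    [[0,0,0],[0,0,0]],
    [[0,0,0],[0,0,0]],
    [[0,0,0],[0,0,0]],
    [[0,0,0],[0,0,0]],
    [[0,0,0],[0,0,0]]
  ],
  "fingers": 0,
  "grip_force": 40
}}

```text
clock: 8.6
tool_pos: [0.515, 0.1009, -0.0057]
eef_rot: [0.976, 0.219, 0.0, 0.0]
contact_force: [-0.7, -0.7, 1.4]
opening: 0.166
finger_force: 39.9
```

Gripped: opening 0.166 is 14.6 mm at 40 N. Lifting, then heading for a viewpoint just short of the jar while turning the lid toward its x axis.

Call:
{"api": "step_arm", "payload": {
  "increments": [
    [[0,0,0.5],[0,0,0]],
    [[0,0,1],[0,0,0]],
    [[0,0,2],[0,0,0]],
    [[0,0,2],[0,0,0]],
    [[0,0,2],[0,0,0]],
    [[0,0,2],[0,0,0]],
    [[0,0,2],[0,0,0]],
    [[0,0,2],[0,0,0]],
    [[0,0,2],[0,0,0]],
    [[0,0,1],[0,0,0]]
  ]
}}

```text
clock: 9.6
tool_pos: [0.5153, 0.1009, 0.1611]
eef_rot: [0.976, 0.219, 0.001, -0.0]
contact_force: [0.4, -0.4, -3.6]
opening: 0.165
finger_force: 39.9
```

Call:
{"api": "step_arm", "payload": {
  "increments": [
    [[-0.5,-1.5,0],[0,0,-2]],
    [[-1,-2.5,0],[0,0,-3]],
    [[-1.2,-3,0],[0,0,-4]],
    [[-1.3,-3,0],[0,0,-4]],
    [[-1.3,-3,0],[0,0,-4]],
    [[-1.3,-3,0],[0,0,-4]],
    [[-1.3,-3,0],[0,0,-4]],
    [[-1.1,-3,0],[0,0,-3]],
    [[-1,-2.5,0],[0,0,-2]],
    [[-0.5,-1,0],[0,0,0]]
  ]
}}

```text
clock: 10.6
tool_pos: [0.4072, -0.1573, 0.1588]
eef_rot: [0.999, -0.044, -0.001, 0.001]
contact_force: [0.5, 0.1, -3.4]
opening: 0.167
finger_force: 39.9
```

Run:
```python
from h import *
s=r.get_state();print(s['tool_pos'],s['opening'],s['contact_force'],s['q'].round(2),2*np.degrees(np.arctan2(s['eef_rot'][1],s['eef_rot'][0])))
p,d,c=cam('wrist'); P=pts(d,c); np.savez('w3',p=p,d=d,P=P); save('w3.png',p)
```

```text
[ 0.40715501 -0.15734527  0.1588292 ] 0.16709722076489103 [ 0.46465198  0.06083382 -3.3639632 ] [-0.    0.57  0.42  2.18 -0.48  0.48 -0.87] -5.08293409802077
```

View pics/w3.png

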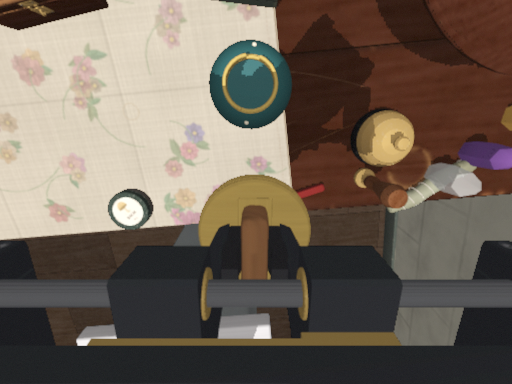

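Both pale dots show, at (254,44) and (246,122). The neck ring is centred at (250,83), and the held cap's disc is near (255,230) with its bar vertical. Measuring the jar's axis and the cap in this one view.

Run:
```python
from h import *
z=np.load('w3.npz');p,d,P=z['p'],z['d'],z['P']
hsv=cv2.cvtColor(p,cv2.COLOR_RGB2HSV)
dots=[]
for u,v in((254,44),(246,122)):
    w=p[v-5:v+6,u-5:u+6].astype(float).min(-1); m=w>w.max()*.75; yy,xx=np.where(m); wt=w[m]
    q=P[v-5:v+6,u-5:u+6][m]; print('dot',xx.mean()+u-5,yy.mean()+v-5,q.mean(0).round(4),m.sum()); dots.append(q.mean(0))
a=dots[0]-dots[1]; print('jar yaw',np.degrees(np.arctan2(a[1],a[0])),'mid',(dots[0]+dots[1])/2,'sep',np.linalg.norm(a))
yy,xx=np.mgrid[:384,:512]
brass=(hsv[...,0]>12)&(hsv[...,0]<32)&(hsv[...,1]>90)&(hsv[...,2]>60)
m=(np.hypot(xx-250,yy-83)<40)&brass&(P[...,2]>.08)&(P[...,2]<.092); q=P[m].astype(np.float32)
(e)=cv2.minEnclosingCircle(q[:,:2]); print('ring',m.sum(),np.array(e[0]),e[1],q[:,2].mean(), 'ell',cv2.fitEllipse(q[:,:2]*1000))
m=(np.hypot(xx-250,yy-83)<44)&(P[...,2]>.02)&(P[...,2]<.075); e=cv2.minEnclosingCircle(P[m][:,:2].astype(np.float32)); print('body',e)
near=(np.hypot(P[...,0]-.407,P[...,1]+.157)<.045)
m=near&(yy<232)&brass&(P[...,2]>.12)&(P[...,2]<.23); q=P[m]; print('cap z pct',np.percentile(q[:,2],[5,25,50,75,95]))
zt=np.median(q[:,2]); q=q[abs(q[:,2]-zt)<.005]
A=np.c_[q[:,:2]-q[:,:2].mean(0),np.ones(len(q))]; print('tilt',np.linalg.lstsq(A,q[:,2],rcond=None)[0])
# circle fit to outer edge
mm=(near&(abs(P[...,2]-zt)<.005)&brass).astype(np.uint8); ct=max(cv2.findContours(mm,0,1)[0],key=cv2.contourArea)[:,0]
print('u range',ct.min(0),ct.max(0))
E_=P[ct[:,1],ct[:,0]]; k=(ct[:,1]<225); E2=E_[k]; 
from scipy.optimize import least_squares
f=least_squares(lambda c:np.hypot(E2[:,0]-c[0],E2[:,1]-c[1])-.036,[.407,-.157],loss='soft_l1',f_scale=.001); print('cap centre',f.x,np.abs(f.fun).mean(),len(E2))
m=near&(P[...,2]>zt+.02)&(P[...,2]<zt+.03)&(hsv[...,0]<14)&(yy>200)&(yy<280); q=P[m]; r_=cv2.minAreaRect(q[:,:2].astype(np.float32)*1000); print('bar',m.sum(),r_,q.mean(0))
b=q[:,:2].astype(np.float32); l=cv2.fitLine(b,cv2.DIST_HUBER,0,.01,.01).ravel(); print('bar yaw',np.degrees(np.arctan2(l[1],l[0])),l)
```

```text
dot 254.76470588235293 42.588235294117645 [ 0.5446 -0.1706  0.0523] 17
dot 245.5 122.5 [ 0.471  -0.1546  0.0677] 10
jar yaw -12.250314809419773 mid [ 0.50780562 -0.16257727  0.05999774] sep 0.07692564672362864Traceback (most recent call last):
  File "<stdin>", line 12, in <module>
cv2.error: OpenCV(4.12.0) /io/opencv/modules/imgproc/src/shapedescr.cpp:201: error: (-215:Assertion failed) count >= 0 && (depth == CV_32F || depth == CV_32S) in function 'minEnclosingCircle'
```

Run:
```python
from h import *
s=r.get_state(); c=r.calibration('wrist'); R=np.array(c['R']);C=-R.T@np.array(c['t']); print('cam',C,R[2])
z=np.load('w3.npz');p,d,P=z['p'],z['d'],z['P']
hsv=cv2.cvtColor(p,cv2.COLOR_RGB2HSV); yy,xx=np.mgrid[:384,:512]
brass=(hsv[...,0]>12)&(hsv[...,0]<32)&(hsv[...,1]>90)&(hsv[...,2]>60)
m=(np.hypot(xx-250,yy-83)<36)&brass; print(m.sum(),np.percentile(P[m][:,2],[5,25,50,75,95]).round(4))
for u,v in((150,80),(150,150),(60,180),(200,20)): print('table',P[v,u].round(4))
f=192/np.tan(np.radians(c['fov_y'])/2)
def ray(u,v,h):
    k=R.T@np.array([(u-c['cx'])/f,(v-c['cy'])/f,1]); return C+k*(h-C[2])/k[2]
for h in(.06,.066):
  a,b=ray(254.8,42.6,h),ray(245.5,122.5,h); print('dots',h,a.round(4),b.round(4),'yaw',np.degrees(np.arctan2(*(a-b)[1::-1])),'mid',(a+b)/2, np.linalg.norm(a-b))
e=cv2.fitEllipse(np.argwhere(m)[:,::-1].astype(np.float32)); print('ring px',e,'centre',ray(*e[0],.086))
# cap outline
mm=(((hsv[...,0]>12)&(hsv[...,0]<32)&(hsv[...,1]>90)&(yy>170)&(np.hypot(xx-255,yy-230)<62))).astype(np.uint8)
ct=max(cv2.findContours(mm,0,1)[0],key=cv2.contourArea)[:,0]; k=ct[ct[:,1]<228]
print('cap px',k.min(0),k.max(0)); q=P[(mm>0)&(yy<228)]; print('cap z',np.percentile(q[:,2],[5,25,50,75,95]).round(4))
# top plate rays
W=ray
for h in (np.median(q[:,2]),):
    E=np.array([ray(u,v,h) for u,v in k]); from scipy.optimize import least_squares
    g=least_squares(lambda c:np.hypot(E[:,0]-c[0],E[:,1]-c[1])-c[2],[.407,-.157,.036],loss='soft_l1',f_scale=.001); print('cap c,r',g.x,np.abs(g.fun).mean())
    q=q[abs(q[:,2]-h)<.006]; print('tilt deg',np.degrees(np.linalg.lstsq(np.c_[q[:,:2]-q[:,:2].mean(0),np.ones(len(q))],q[:,2],rcond=None)[0][:2]))
b=((hsv[...,0]<13)&(hsv[...,1]>90)&(yy>205)&(yy<278)&(abs(xx-255)<20)); t=P[b]; print('bar z',np.percentile(t[:,2],[5,50,95]).round(4))
hb=np.median(t[:,2])
B=np.array([ray(xx[v][b[v]].mean(),v,hb) for v in range(212,276) if b[v].sum()>5]); l=np.polyfit(B[:,0],B[:,1],1); print('bar yaw',np.degrees(np.arctan(l[0])),'bar y at .407',np.polyval(l,.407),'x range',B[:,0].min(),B[:,0].max())
```

```text
cam [ 0.48436885 -0.16458364  0.34142679] [-0.29601131  0.02517739 -0.95485256]
821 [0.072  0.0771 0.0855 0.0863 0.0873]
table [ 0.5266 -0.0439  0.0007]
table [ 0.4444 -0.0268  0.0007]
table [0.416  0.0993 0.002 ]
table [ 0.583  -0.1124  0.0009]
dots 0.06 [ 0.5427 -0.1706  0.06  ] [ 0.4704 -0.1547  0.06  ] yaw -12.432019067701045 mid [ 0.50653877 -0.16265968  0.06      ] 0.07402311364387688
dots 0.066 [ 0.5414 -0.1705  0.066 ] [ 0.4707 -0.1549  0.066 ] yaw -12.432019067701047 mid [ 0.50606611 -0.1627007   0.066     ] 0.07244494591856171
ring px ((249.74874877929688, 83.07342529296875), (52.12315368652344, 56.06181716918945), 177.2150421142578) centre [ 0.50545169 -0.16273984  0.086     ]
cap px [198 175] [316 227]
cap z [0.1785 0.1884 0.1892 0.19   0.2126]
cap c,r [ 0.41580235 -0.15932128  0.03141511] 0.005084664761380476
tilt deg [-3.01087864  0.227153  ]
bar z [0.1973 0.2124 0.2164]
bar yaw 2.728930468030991 bar y at .407 -0.16105242035544598 x range 0.4290215457929071 0.43252289447210496
```

Run:
```python
from h import *
z=np.load('w3.npz');p,d,P=z['p'],z['d'],z['P']; yy,xx=np.mgrid[:384,:512]
near=np.hypot(P[...,0]-.41,P[...,1]+.158)<.05
m=near&(abs(P[...,2]-.189)<.0045); q=P[m].astype(np.float32); print(len(q),cv2.minEnclosingCircle(q[:,:2]))
e=cv2.erode((m&(abs(xx-255)>20)).astype(np.uint8),np.ones((7,7)))>0; q=P[e]; print(e.sum(),yy[e].min(),yy[e].max(),'tilt',np.degrees(np.linalg.lstsq(np.c_[q[:,:2]-q[:,:2].mean(0),np.ones(len(q))],q[:,2],rcond=None)[0][:2]))
for v in range(176,232,6): print(v,[(P[v,u]*1000).round(1).tolist() for u in(225,285)])
print('edges',[ (v,P[v,np.where(m[v])[0].min()].round(4),P[v,np.where(m[v])[0].max()].round(4)) for v in (200,215,225)])
m=near&(abs(P[...,2]-.2155)<.004)&(yy<280); r_=cv2.minAreaRect(P[m][:,:2].astype(np.float32)*1000); print('bar',m.sum(),r_)
```

```text
Traceback (most recent call last):
cv2.error: OpenCV(4.12.0) /io/opencv/modules/imgproc/src/shapedescr.cpp:201: error: (-215:Assertion failed) count >= 0 && (depth == CV_32F || depth == CV_32S) in function 'minEnclosingCircle'
```

Run:
```python
from h import *
z=np.load('w3.npz');p,d,P=z['p'],z['d'],z['P']; yy,xx=np.mgrid[:384,:512]
near=np.hypot(P[...,0]-.41,P[...,1]+.158)<.05
m=near&(abs(P[...,2]-.189)<.0045); q=P[m]; print(len(q),cv2.minEnclosingCircle(q[:,:2].astype(np.float32).copy()))
e=cv2.erode((m&(abs(xx-255)>20)).astype(np.uint8),np.ones((7,7)))>0; q=P[e]; print(e.sum(),yy[e].min(),yy[e].max(),'tilt',np.degrees(np.linalg.lstsq(np.c_[q[:,:2]-q[:,:2].mean(0),np.ones(len(q))],q[:,2],rcond=None)[0][:2]))
for v in (185,200,215,225): print(v,[(P[v,u]*1000).round(1).tolist() for u in(225,285)])
print('edges',[ (v,P[v,np.where(m[v])[0].min()].round(4),P[v,np.where(m[v])[0].max()].round(4)) for v in (200,215,225)])
m=near&(abs(P[...,2]-.2155)<.004)&(yy<280); r_=cv2.minAreaRect(P[m][:,:2].astype(np.float32).copy()*1000); print('bar',m.sum(),r_)
```

```text
4161 ((0.40832439064979553, -0.15791648626327515), 0.03615988418459892)
1211 188 242 tilt [-0.14833422 -0.04258408]
185 [[440.3, -142.3, 182.7], [437.0, -179.5, 182.7]]
200 [[432.8, -142.1, 189.4], [429.3, -178.4, 188.7]]
215 [[422.8, -140.8, 188.9], [419.7, -177.8, 189.3]]
225 [[420.0, -141.4, 197.7], [412.8, -177.4, 189.1]]
edges [(200, array([ 0.4323, -0.1316,  0.1855]), array([ 0.4279, -0.1871,  0.187 ])), (215, array([ 0.4232, -0.1254,  0.1865]), array([ 0.4175, -0.1923,  0.1873])), (225, array([ 0.417 , -0.1234,  0.1877]), array([ 0.4105, -0.1934,  0.1871]))]
bar 2235 ((412.5355529785156, -155.067626953125), (39.124420166015625, 37.677635192871094), 52.78024673461914)
```

The cap is level, centred at (0.4083, -0.1579), and the jar is at (0.5056, -0.1627) with yaw -12.4°, all measured in the same camera. Moving above the jar.

Call:
{"api": "step_arm", "payload": {
  "increments": [
    [[0.7,0,0],[0,0,-1]],
    [[1.5,-0.1,0],[0,0,-1]],
    [[1.5,-0.1,0],[0,0,-1]],
    [[1.5,-0.1,0],[0,0,-1]],
    [[1.5,-0.1,0],[0,0,-1]],
    [[1.5,-0.1,0],[0,0,-1]],
    [[1,0,0],[0,0,-1]],
    [[0.5,0,0],[0,0,-0.3]],
    [[0,0,0],[0,0,0]],
    [[0,0,0],[0,0,0]]
  ]
}}

```text
clock: 11.65
tool_pos: [0.5062, -0.1586, 0.159]
eef_rot: [0.995, -0.104, -0.001, -0.0]
contact_force: [-0.4, -0.7, -4.2]
opening: 0.167
finger_force: 39.9
```

Run:
```python
from h import *
s=r.get_state();print(s['tool_pos'],s['opening'],s['contact_force'],2*np.degrees(np.arctan2(s['eef_rot'][1],s['eef_rot'][0])),s['eef_rot'])
p,d,c=cam('wrist'); P=pts(d,c); T=s['tool_pos']
z=P[...,2]; m=(np.hypot(P[...,0]-T[0],P[...,1]-T[1])<.05)&(abs(z-.189)<.0045); print('cap',m.sum(),cv2.minEnclosingCircle(P[m][:,:2].astype(np.float32).copy()))
for n in('side','top'):
    p,d,c=cam(n); Q=pts(d,c)
    if n=='side': save('s4.png',cv2.resize(p[110:230,190:330],(560,480),interpolation=cv2.INTER_CUBIC))
    g=np.hypot(Q[...,0]-.505,Q[...,1]+.161)<.06
    for nm,lo,hi in(('jar',.01,.07),('cap',.171,.193)):
        q=Q[g&(Q[...,2]>lo)&(Q[...,2]<hi)]; 
        if len(q)>20: print(n,nm,len(q),q.min(0).round(4),q.max(0).round(4),cv2.minEnclosingCircle(q[:,:2].astype(np.float32).copy()))
```

```text
[ 0.50619848 -0.15862485  0.15903982] 0.167069136858168 [-0.41387377 -0.73379493 -4.24988791] -11.969589084128208 [ 9.94549385e-01 -1.04264505e-01 -6.40143448e-04 -1.53632908e-04]
cap 4160 ((0.5068379044532776, -0.15898697078227997), 0.036230430006980896)
side jar 470 [ 0.4664 -0.1897  0.0101] [ 0.547  -0.1137  0.07  ] ((0.5062100887298584, -0.15303216874599457), 0.04175035282969475)
side cap 197 [ 0.4735 -0.1784  0.1746] [ 0.541  -0.1176  0.1929] ((0.5077162384986877, -0.15339051187038422), 0.03619261831045151)
top jar 28 [ 0.4635 -0.1991  0.0367] [ 0.4914 -0.1739  0.067 ] ((0.4774458408355713, -0.18597400188446045), 0.018519390374422073)
```

View pics/s4.png

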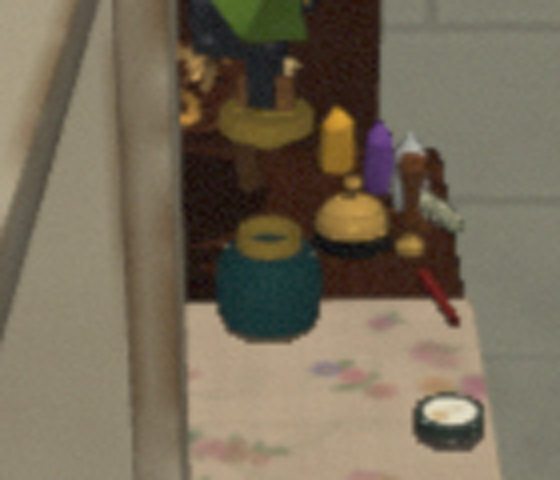

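The side crop shows the cap at (265,120), level above the jar at (270,275). Wrist and side measurements agree that the cap must shift by about -1 mm in x and -3.5 mm in y. I shift it, then descend to just above the rim.

Call:
{"api": "step_arm", "payload": {
  "increments": [
    [[-0.1,-0.35,0],[0,0,-0.4]],
    [[0,0,-0.8],[0,0,0]],
    [[0,0,-1.2],[0,0,0]],
    [[0,0,-1.2],[0,0,0]],
    [[0,0,-1.2],[0,0,0]],
    [[0,0,-1],[0,0,0]],
    [[0,0,-0.4],[0,0,0]],
    [[0,0,-0.2],[0,0,0]],
    [[0,0,0],[0,0,0]],
    [[0,0,0],[0,0,0]]
  ]
}}

```text
clock: 12.8
tool_pos: [0.5063, -0.1628, 0.0996]
eef_rot: [0.994, -0.108, 0.0, 0.0]
contact_force: [0.0, -0.4, -4.1]
opening: 0.167
finger_force: 39.9
```

Run:
```python
from h import *
s=r.get_state();T=s['tool_pos'];print(T,s['contact_force'],2*np.degrees(np.arctan2(s['eef_rot'][1],s['eef_rot'][0])))
p,d,c=cam('wrist'); P=pts(d,c); h=T[2]+.0302
z=P[...,2]; m=(np.hypot(P[...,0]-T[0],P[...,1]-T[1])<.05)&(abs(z-h)<.0045); print('cap',m.sum(),cv2.minEnclosingCircle(P[m][:,:2].astype(np.float32).copy()))
p,d,c=cam('side'); Q=pts(d,c); g=np.hypot(Q[...,0]-.505,Q[...,1]+.161)<.06
for nm,lo,hi in(('jar',.01,.07),('cap',h-.016,h+.003)):
    q=Q[g&(Q[...,2]>lo)&(Q[...,2]<hi)]; print(nm,len(q),np.percentile(q,[0,1,99,100],axis=0).round(4).tolist())
```

```text
[ 0.50632261 -0.162754    0.09960127] [ 0.00559558 -0.38655142 -4.13166644] -12.383364087600619
cap 4145 ((0.5069355368614197, -0.16312594711780548), 0.036121293902397156)
jar 475 [[0.4664, -0.1867, 0.0106], [0.4666, -0.184, 0.0119], [0.5466, -0.1163, 0.0695], [0.5471, -0.1149, 0.0698]]
cap 191 [[0.4733, -0.1821, 0.1149], [0.4733, -0.1776, 0.1153], [0.5421, -0.1232, 0.1327], [0.5424, -0.1216, 0.1328]]
```

Call:
{"api": "step_arm", "payload": {
  "increments": [
    [[-0.1,0,-0.2],[0,0,0]],
    [[0,0,-0.3],[0,0,0]],
    [[0,0,-0.3],[0,0,0]],
    [[0,0,-0.3],[0,0,0]],
    [[0,0,-0.3],[0,0,0]],
    [[0,0,-0.3],[0,0,0]],
    [[0,0,-0.3],[0,0,0]],
    [[0,0,-0.2],[0,0,0]],
    [[0,0,0],[0,0,0]],
    [[0,0,0],[0,0,0]]
  ]
}}

```text
clock: 13.9
tool_pos: [0.505, -0.1626, 0.0773]
eef_rot: [0.994, -0.108, 0.0, 0.0]
contact_force: [0.6, -0.4, -3.8]
opening: 0.168
finger_force: 39.9
```

Call:
{"api": "step_arm", "payload": {
  "increments": [
    [[0,0,-0.2],[0,0,0]],
    [[0,0,-0.2],[0,0,0]],
    [[0,0,-0.2],[0,0,0]],
    [[0,0,-0.2],[0,0,0]],
    [[0,0,-0.1],[0,0,0]],
    [[0,0,-0.1],[0,0,0]],
    [[0,0,-0.1],[0,0,0]],
    [[0,0,0],[0,0,0]],
    [[0,0,0],[0,0,0]],
    [[0,0,0],[0,0,0]]
  ]
}}

```text
clock: 14.9
tool_pos: [0.505, -0.1625, 0.0663]
eef_rot: [0.994, -0.108, 0.0, -0.0]
contact_force: [0.2, -0.1, -3.5]
opening: 0.168
finger_force: 39.9
```

Call:
{"api": "step_arm", "payload": {
  "increments": [
    [[0,0,-0.05],[0,0,0]],
    [[0,0,-0.05],[0,0,0]],
    [[0,0,0],[0,0,0]],
    [[0,0,0],[0,0,0]],
    [[0,0,0],[0,0,0]],
    [[0,0,0],[0,0,0]],
    [[0,0,0],[0,0,0]],
    [[0,0,0],[0,0,0]],
    [[0,0,0],[0,0,0]],
    [[0,0,0],[0,0,0]]
  ]
}}

```text
clock: 15.9
tool_pos: [0.505, -0.1626, 0.0652]
eef_rot: [0.994, -0.108, -0.0, 0.0]
contact_force: [0.4, 0.5, -2.0]
opening: 0.162
finger_force: 39.9
```

Weight on the wrist dropped by the sifter's share at the expected seating height. The cap now floats in its play, so I turn it anticlockwise.

Call:
{"api": "step_arm", "payload": {
  "increments": [
    [[0,0,0],[0,0,4]],
    [[0,0,0],[0,0,6]],
    [[0,0,0],[0,0,7]],
    [[0,0,0],[0,0,7]],
    [[0,0,0],[0,0,7]],
    [[0,0,0],[0,0,7]],
    [[0,0,0],[0,0,7]],
    [[0,0,0],[0,0,6]],
    [[0,0,0],[0,0,5]],
    [[0,0,0],[0,0,2]]
  ]
}}

```text
clock: 16.9
tool_pos: [0.5049, -0.1627, 0.0653]
eef_rot: [0.921, 0.388, 0.0, 0.0]
contact_force: [0.4, -0.0, -0.8]
opening: 0.167
finger_force: 39.9
```

Run:
```python
from h import *
s=r.get_state();T=s['tool_pos'];print(T,s['contact_force'],s['moment'],2*np.degrees(np.arctan2(s['eef_rot'][1],s['eef_rot'][0])),s['q'].round(2))
p,d,c=cam('side'); Q=pts(d,c); g=np.hypot(Q[...,0]-.505,Q[...,1]+.161)<.06; h=T[2]+.0302
for nm,lo,hi in(('jar',.01,.07),('cap',h-.016,h+.003)):
    q=Q[g&(Q[...,2]>lo)&(Q[...,2]<hi)]; print(nm,len(q),np.percentile(q,[0,1,99,100],axis=0).round(4).tolist())
p,d,c=cam('wrist'); np.savez('w5',p=p,P=pts(d,c))
hs=cv2.cvtColor(p,cv2.COLOR_RGB2HSV); w=((hs[...,1]<60)&(hs[...,2]>150)).astype(np.uint8); n,_,st,ce=cv2.connectedComponentsWithStats(w); P=pts(d,c)
for i in range(1,n):
    if 3<st[i,4]<60:
        x=P[int(ce[i][1]),int(ce[i][0])]
        if np.hypot(x[0]-.505,x[1]+.162)<.05: print('dot',ce[i],x,'bearing',np.degrees(np.arctan2(x[1]+.1625,x[0]-.5055)))
```

```text
[ 0.50489979 -0.16274948  0.0652788 ] [ 0.42777729 -0.01493819 -0.79199857] [-0.02712935  0.10640078 -0.00744122] 45.709970973175814 [ 0.16  0.79  0.11  1.97 -0.21  0.39 -0.34]
jar 471 [[0.4664, -0.171, 0.01], [0.4666, -0.1636, 0.0108], [0.5466, -0.1163, 0.0696], [0.5472, -0.1135, 0.0699]]
cap 194 [[0.4699, -0.1893, 0.0798], [0.47, -0.1858, 0.0811], [0.5394, -0.125, 0.0982], [0.5398, -0.121, 0.0984]]
```

Call:
{"api": "step_arm", "payload": {
  "increments": [
    [[0,0,0],[0,0,1]],
    [[0,0,0],[0,0,1]],
    [[0,0,0],[0,0,1]],
    [[0,0,0],[0,0,0]],
    [[0,0,0],[0,0,0]],
    [[0,0,0],[0,0,0]],
    [[0,0,0],[0,0,0]],
    [[0,0,0],[0,0,0]],
    [[0,0,0],[0,0,0]],
    [[0,0,0],[0,0,0]]
  ]
}}

```text
clock: 18.0
tool_pos: [0.505, -0.1626, 0.0653]
eef_rot: [0.911, 0.412, 0.0, 0.0]
contact_force: [0.3, 0.5, -2.3]
opening: 0.172
finger_force: 39.9
```

Run:
```python
from h import *
s=r.get_state();print(s['tool_pos'],s['contact_force'],s['moment'],2*np.degrees(np.arctan2(s['eef_rot'][1],s['eef_rot'][0])),s['q'].round(2))
```

```text
[ 0.50497497 -0.16257318  0.06525951] [ 0.30064229  0.46153377 -2.27825586] [-0.08119852  0.0976468   0.00237573] 48.61630249196471 [ 0.16  0.79  0.1   1.97 -0.19  0.39 -0.31]
```

Turned 61° with almost no moment. I lift 3 mm first and check the weight: about 1.5 N for the cap alone, 3.4 N if the sifter comes along.

Call:
{"api": "step_arm", "payload": {
  "increments": [
    [[0,0,0.1],[0,0,0]],
    [[0,0,0.1],[0,0,0]],
    [[0,0,0.1],[0,0,0]],
    [[0,0,0],[0,0,0]],
    [[0,0,0],[0,0,0]],
    [[0,0,0],[0,0,0]],
    [[0,0,0],[0,0,0]],
    [[0,0,0],[0,0,0]],
    [[0,0,0],[0,0,0]],
    [[0,0,0],[0,0,0]]
  ]
}}

```text
clock: 19.0
tool_pos: [0.505, -0.1626, 0.0682]
eef_rot: [0.911, 0.412, 0.0, 0.0]
contact_force: [0.2, -0.2, -1.0]
opening: 0.169
finger_force: 39.9
```

Run:
```python
from h import *
F=[]
for i in range(6): r.snapshot('side'); F.append(r.get_state()['contact_force'])
print(np.array(F).round(2),np.mean(F,0),r.get_state()['tool_pos'])
```

```text
[[-0.31  1.37 -2.46]
 [ 0.22  0.44 -1.86]
 [ 0.1   0.24 -0.59]
 [-0.66 -0.7  -1.03]
 [ 0.62  0.55 -1.19]
 [-0.14 -0.67 -2.25]] [-0.02848634  0.20358254 -1.5624076 ] [ 0.50497479 -0.16259407  0.06824217]
```

A mean of 1.56 N means the cap is free. Lifting straight up.

Call:
{"api": "step_arm", "payload": {
  "increments": [
    [[0,0,0.3],[0,0,0]],
    [[0,0,0.4],[0,0,0]],
    [[0,0,0.5],[0,0,0]],
    [[0,0,0.8],[0,0,0]],
    [[0,0,1],[0,0,0]],
    [[0,0,1],[0,0,0]],
    [[0,0,1],[0,0,0]],
    [[0,0,1],[0,0,0]],
    [[0,0,0.7],[0,0,0]],
    [[0,0,0.3],[0,0,0]]
  ]
}}

```text
clock: 20.3
tool_pos: [0.5054, -0.1627, 0.1392]
eef_rot: [0.911, 0.412, 0.001, 0.0]
contact_force: [0.6, -0.3, -1.5]
opening: 0.166
finger_force: 39.9
```

Call:
{"api": "step_arm", "payload": {
  "increments": [
    [[0,0,0.5],[0,0,0]],
    [[0,0,0.8],[0,0,0]],
    [[0,0,0.8],[0,0,0]],
    [[0,0,0.6],[0,0,0]],
    [[0,0,0.3],[0,0,0]],
    [[0,0,0],[0,0,0]],
    [[0,0,0],[0,0,0]],
    [[0,0,0],[0,0,0]],
    [[0,0,0],[0,0,0]],
    [[0,0,0],[0,0,0]]
  ]
}}

```text
clock: 21.3
tool_pos: [0.5049, -0.1626, 0.168]
eef_rot: [0.911, 0.412, -0.0, -0.0]
contact_force: [-0.4, 0.4, -1.0]
opening: 0.171
finger_force: 39.9
```

Run:
```python
from h import *
s=r.get_state();print(s['tool_pos'],s['contact_force'],s['opening'],s['finger_force'])
p,d,c=cam('side'); save('s9.png',cv2.resize(p[110:230,190:330],(560,480),interpolation=cv2.INTER_CUBIC))
Q=pts(d,c); g=np.hypot(Q[...,0]-.505,Q[...,1]+.161)<.06
for nm,lo,hi in(('jar',.01,.07),('sifter',.08,.1),('cap',.14,.23)):
    q=Q[g&(Q[...,2]>lo)&(Q[...,2]<hi)]; print(nm,len(q),np.percentile(q,[1,50,99],axis=0).round(4).tolist())
```

```text
[ 0.50486626 -0.16255294  0.16804942] [-0.43271799  0.38350431 -1.0483585 ] 0.17060260497402976 39.87965287640691
jar 479 [[0.4665, -0.168, 0.0109], [0.5047, -0.1284, 0.0444], [0.5466, -0.1171, 0.0695]]
sifter 165 [[0.4763, -0.1955, 0.0807], [0.5048, -0.1563, 0.09], [0.5363, -0.1286, 0.0939]]
cap 338 [[0.4706, -0.1796, 0.1848], [0.5071, -0.1466, 0.1992], [0.5408, -0.1231, 0.2293]]
```

View pics/s9.png

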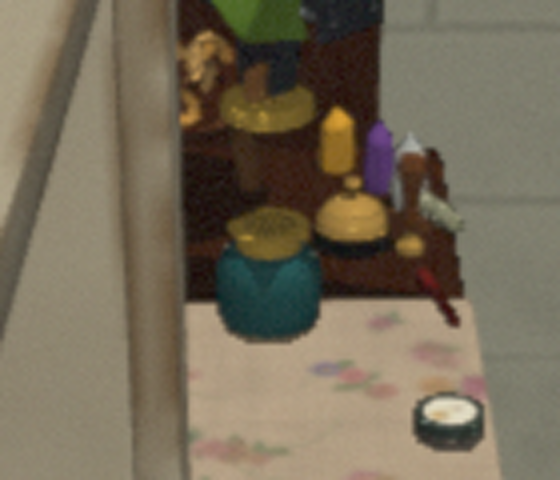

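The sifter sits level in the jar at (268,232), its top at z ≈ 0.090. The cap is held level above at (268,105), and the jar has not moved. Handing in.

```bash
python3 -c "
from plant import r
print(r.finish_job())"
```

```text
the job is handed in; nothing more can be done
None
```

The job is handed in with no verdict returned: the last side view shows the sifter seated level in the jar and the cap held level about 10 cm above it, with the jar where it started, at 21.3 s of the 48 s.

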